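# Open the dead till's cash drawer with the release key

### The arm

A 7-joint arm with a two-finger parallel gripper is mounted at the origin on the work surface. World frame = base frame: x ahead of the robot, y to its left, z up, the work surface at z = 0. Lengths are in m, angles in rad, forces in N, time in s.
With the tool pointing down it reaches from about 0.4 to 0.85 m from the base axis. Payload 10.4 kg.
Tool frame: the origin (TCP) lies at the very end of the fingers, on their centre line; the grasp point (between the pads) lies 19 mm behind it; z points along the fingers, y is the direction in which the jaws open and shut (so a half turn about z gives the same grasp; the last joint's range is limited). The gripper opens to 87 mm and grips with 3 to 60 N. Pads are 19 mm wide; open, the fingers measure 117 mm over their backs; the gripper's body (75 mm by 190 mm) begins 51 mm behind the grasp point.
Start: joints at [-1.33, 0.332, -0.065, 1.46, 0.022, 1.35, -0.088], TCP at [0.163, 0.603, 0.223] pointing down, gripper open.
Joint ranges: [-2.6, 2.6], [-0.5, 2.12], [-1.47, 1.34], [0.16, 2.42], [-1.27, 4.41], [0.06, 2.06], [-2.6, 2.6]. Speed limits (rad/s): [2.22, 2.22, 2.79, 2.79, 3.14, 3.14, 3.14].

### API

Orientations are given as a unit quaternion [x, y, z, w].
In Python, from bench import read_state, imaging, r gives the robot as it stands. The module is installed in compiled form; this text tells all that it offers.
- The arm moves only by the tool move_arm, never from a script. Its argument "series" is a list of rows, each a list of 4 numbers: the shift along the tool's x, y, z in m, then the turn about the tool's z in rad. In form: [[x, y, z, roll], ...]. A call has 1 to 20 rows; each row is the pose to reach, as a shift and turn from the pose commanded when the call began, along the tool's axes at that moment; what a row does not reach only later rows make up. A row lasts 1/10 s, in which the tool goes at most 50 mm and 8.59 degrees, less where a joint would pass 70% of its speed; a pose out of reach is approached as far as the arm can. A call with a gripper value outside its range is refused whole. "claw" is the gripper's target within -1 to 1 (fully open at 1, half-way at 0, shut at -1), set as the call begins (left out, the last holds). The fingers move at their own pace and stop on an object; "newtons" is the grip in N (left out, the last holds). Time passes only in rows, so rows that repeat a pose let the fingers close. It gives the time, the measured TCP pose, the force and the opening at its end, in the units of the state.
- read_state(): the state, without advancing time (a new reading comes with each control period).
- imaging.camera(name): name is "side" or "top"; returns (picture, depth): 480x640x3 uint8, red, green, blue; 480x640 float32, m along the optical axis (not along the pixel's ray), 0 where there is no reading.
- imaging.get_calibration(name): a dict with "camera_matrix" (3x3 intrinsics, pixels), "k1" (the pictures are not rectified: a ray, as slopes to the right and down, at radius r is drawn at 1 + k1 r^2 times it, then the intrinsics apply), "R" (3x3) and "t" (3): a world point X has camera coordinates R X + t. Camera axes: x right, y down, z forward; pixel columns grow to the right and rows downward; lengths in m; the calibration is good to about 2 mm. A picture is of the moment at which its call begins. get_calibration takes no time and is no camera call.
- r.close_job(): hands the job in, once; it reports no verdict.
The state is a dict: "time": time; "joint_positions": joint angles; "joint_vel": joint speeds; "joint_torque": joint torques, N m; "ee_pos": TCP position; "eef_rot": TCP orientation; "ft_force": force on the tool from outside, world axes, zero at the start; "torque": the same for the moment, N m; "width": finger opening in m.
Only numpy, scipy, OpenCV 4.12 (cv2) and the standard library are available. Lean on these libraries where they do the work, as an engineer would, in place of code of your own. Each camera call takes 0.05 s, during which the arm holds its last target.

### The job

The till is without power: take the release key out of its wooden stand, push its thin rod straight down through the small hole in the till's metal plate and press gently, by feel, until the hidden spring latch lets go and the cash drawer springs open. Then put the key back in its stand, fully home and upright, let go of it, and leave the drawer open. Never force the key against the till, and leave the cup, the bottle and the snack carton standing where they are.

Things in the scene. Friction and masses are not known exactly. Their poses are not given: they have to be found in the camera images.
- key_grip (a point): release key, loose, 60 g, on one axis: black round handle 18 mm diameter, 45 long; below it a steel guard disc 30 mm diameter, 4 thick; below that a steel rod 5 mm diameter, 75 long. Total 124 mm. This point: on the axis, half-way up the handle, 22.5 mm above the guard's upper face, 101.5 mm above the rod's tip. z: axis from tip to handle; yaw arbitrary. Starts upright in its stand
- key_tip (a point): the tip of the key's rod, on its axis; z points from the tip to the handle. The last 7 mm of the rod taper from 5 to 2 mm diameter
- stand_mouth (a point): key stand: fixed wooden block 60 x 60 mm, 85 tall, one vertical hole 10 mm diameter, 80 deep, in its top. This point: centre of the hole's mouth, level with the top; z up. With the key fully home its guard lies flat on the top, tip 75 mm below this point, handle's middle 26.5 mm above it. Stands left or right of the robot's middle, the cup on the other side
- till: till, a fixed dark steel case 340 mm deep (x), 360 wide (y), 100 tall; origin mid underside; front faces its own -x. Drawer in front from y -172 to 92 mm; beside it, at larger y, a closed bay with a lock barrel in front and a bright 70 x 70 mm metal plate flush in its top. A tablet on a foot stands on top at x 35 to 150, y -170 to 30, up to 140 mm above the top. The key must never press on the till with over 22 N
- hole (a point): centre of the mouth of the access hole, 100 mm above the table, mid plate: vertical, 8 mm diameter, square edges, plate 8 mm thick, empty below. 16 to 44 mm below the mouth (unmeasured, differs each time) is the flat top of the latch's plunger: yields from 4 N, 1 N more per mm, frees the drawer after 4.5 mm (about 9 N), solid stop at 7 mm (about 11 N). Over 22 N from the key bends it
- cash_drawer (a joint): how far the cash drawer is out, m: 0 shut and latched, 0.065 fully sprung open. It slides to the till's -x, has no handle, is thrown open by its own spring as soon as the latch lets go, and cannot be pulled open while latched
- drawer_front (a point): middle of the upper edge of the drawer's front (264 mm wide, 82 mm tall), 89 mm above the table; moves with the drawer
- cup: paper drinking cup, 84 mm in diameter, 110 mm tall, loose; origin in the middle of its underside; a bystander
- bottle: clear bottle, 64 mm in diameter, 170 mm tall, loose; origin in the middle of its underside; a bystander
- snack_carton: cardboard carton 100 x 70 mm, 120 mm tall, loose; origin in the middle of its underside; a bystander

How it is judged:
By the outcome, as a careful person would: the job done as asked, in the order asked, and still so for the second after the job is handed in, with the robot touching nothing.
It also fails if it takes over 67 s, if anything falls off the work surface, if the arm or the gripper's body presses on something with over 40 N, if the wrist force passes 120 N, or if a joint passes its speed limit or range.

## Working session

There is one attempt and no reset: what is moved stays moved. The work goes in short steps, Python scripts to look and compute and a tool call to move; the robot and the scene stay as the last step left them, time stands still between calls to the robot, and variables do not carry over. Pictures are saved under pics/ and viewed, and the job is handed in when it is done.

Besides the shell and the picture viewer there is one more tool, called after "Request:" as name(argument=value, ...) on one line, values as JSON. move_arm: Moves the arm, as the interface text tells. Its arguments: {"type":"object","properties":{"series":{"type":"array","items":{"type":"array","items":{"type":"number"}}},"claw":{"type":"number"},"newtons":{"type":"number"}},"required":["series"]}

```bash
mkdir -p pics
cat > h.py <<'E'
import numpy as np, cv2
from bench import read_state, imaging, r
def cal(n):
    c=imaging.get_calibration(n); return np.array(c["camera_matrix"]),c["k1"],np.array(c["R"]),np.array(c["t"])
def ray(n,u,v):
    K,k1,R,t=cal(n)
    d=cv2.undistortPoints(np.array([[[u,v]]],float),K,np.array([k1,0,0,0.]))[0,0]
    return -R.T@t, R.T@np.array([d[0],d[1],1.])
def onz(n,u,v,z):
    o,d=ray(n,u,v); return o+d*(z-o[2])/d[2]
def proj(n,X):
    K,k1,R,t=cal(n)
    return cv2.projectPoints(np.array(X,float).reshape(-1,1,3),cv2.Rodrigues(R)[0],t,K,np.array([k1,0,0,0.]))[0][:,0]
def snap(n,tag):
    p,d=imaging.camera(n); cv2.imwrite(f"pics/{tag}.png",p[:,:,::-1]); np.savez(f"pics/{tag}.npz",p=p,d=d); return p,d
E
python3 - <<'E'
from h import *
snap("top","t0"); snap("side","s0"); s=read_state(); print(s)
for n in("top","side"): print(cal(n))
E
```

```text
{'time': 0.1, 'joint_positions': array([-1.32955506,  0.33280446, -0.06465979,  1.46088989,  0.02159974,
        1.34988338, -0.08848593]), 'joint_vel': array([-1.44543160e-03, -2.17549732e-03, -2.46972111e-03, -1.00130481e-03,
        1.77710056e-05,  1.07905458e-03,  1.63559536e-03]), 'joint_torque': array([ 1.56940790e-03, -6.24551511e+01,  2.47120508e-02, -3.90719891e+01,
       -6.13809773e-02,  3.66334710e-02,  4.35705522e-05]), 'ee_pos': array([0.16292865, 0.60302131, 0.22182048]), 'eef_rot': array([ 1.31540329e-01,  9.91310610e-01, -6.43141383e-04, -4.91011278e-05]), 'ft_force': array([-0.80107472,  0.19157663, -0.29332263]), 'torque': array([-0.02213828,  0.03870226, -0.01058066]), 'width': 0.08683230432061544}
(array([[445.85418926,   0.        , 320.0726143 ],
       [  0.        , 445.85418926, 239.86610138],
       [  0.        ,   0.        ,   1.        ]]), -0.030006758320515508, array([[-0.01619489, -0.99967306, -0.01978609],
       [-0.99732769,  0.01756051, -0.0709162 ],
       [ 0.07124047,  0.01858474, -0.99728602]]), array([-1.02421779e-03,  5.46281129e-01,  1.19684877e+00]))
(array([[478.62460475,   0.        , 319.88172016],
       [  0.        , 478.62460475, 237.8721667 ],
       [  0.        ,   0.        ,   1.        ]]), -0.10219028230656281, array([[ 9.93132680e-01, -1.16993463e-01,  9.91848859e-05],
       [-5.70772297e-02, -4.85256187e-01, -8.72507090e-01],
       [ 1.02125756e-01,  8.66509644e-01, -4.88601440e-01]]), array([-0.56996505,  0.11219005,  1.05423481]))
```

View pics/t0.png

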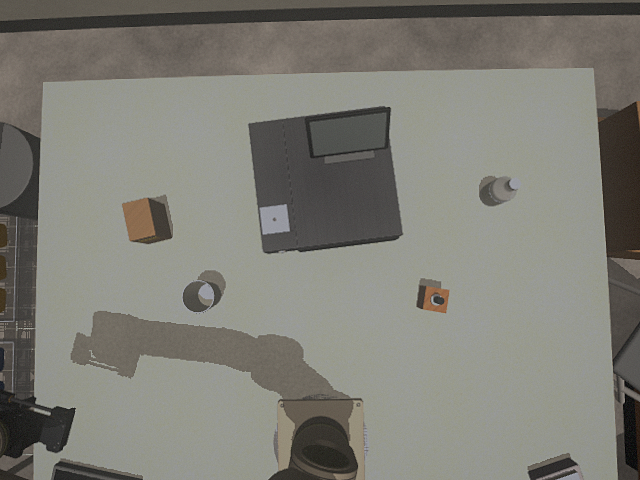

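View pics/s0.png

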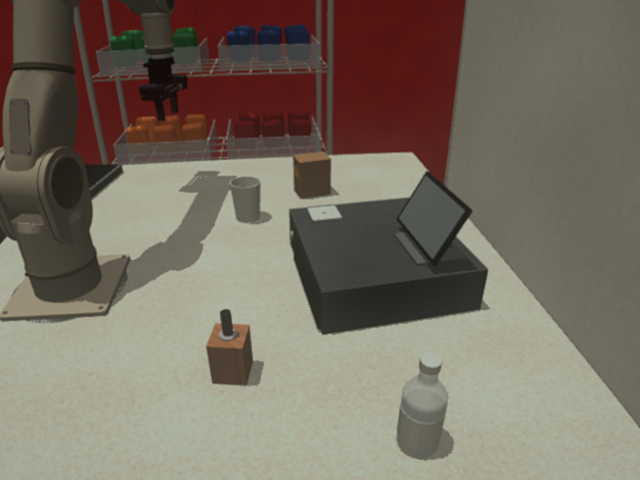

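The top view shows the plate hole at about (274,219), the stand with key at (435,299), the cup at (203,296), the carton at (148,220) and the bottle at (505,188). I'll zoom in to measure.

Run:
```python
from h import *
t=cv2.imread("pics/t0.png"); s=cv2.imread("pics/s0.png")
def crop(i,x,y,w,k): return cv2.resize(i[y:y+w,x:x+w],None,fx=k,fy=k,interpolation=cv2.INTER_NEAREST)
a=np.hstack([crop(t,410,270,50,8),crop(t,250,195,50,8)])
b=np.hstack([crop(s,200,305,80,5),crop(s,300,195,50,8)])
cv2.imwrite("pics/z0.png",np.hstack([a])); cv2.imwrite("pics/z1.png",b)
print(onz("top",434,299,.085),onz("top",273.5,219,.1),onz("side",323.5,213,.1))
```

```text
[ 0.38524855 -0.29952502  0.085     ] [0.59610245 0.10667012 0.1       ] [0.59512362 0.10538165 0.1       ]
```

View pics/z0.png

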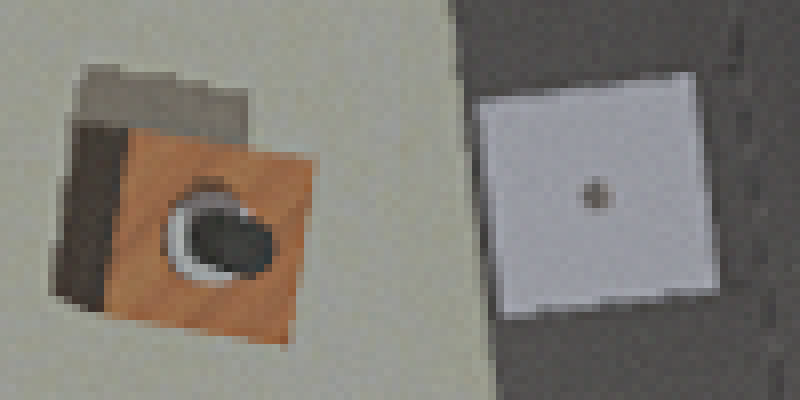

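View pics/z1.png

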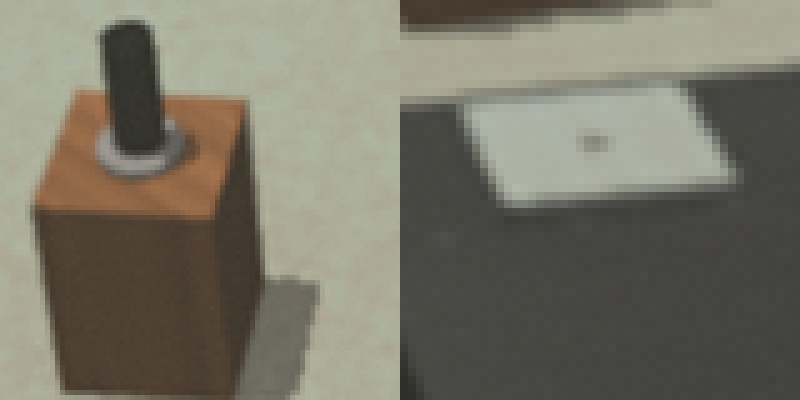

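```bash
cat > meas.py <<'E'
from h import *
def quad(n,mask,z):
    c=max(cv2.findContours(mask,cv2.RETR_EXTERNAL,cv2.CHAIN_APPROX_NONE)[0],key=cv2.contourArea)
    rect=cv2.minAreaRect(c); m=np.zeros_like(mask); cv2.drawContours(m,[cv2.convexHull(c)],-1,1,-1)
    # edge lines fitted subpixel via polygon approx; map hull points to plane
    W=np.array([onz(n,u,v,z)[:2] for u,v in cv2.convexHull(c)[:,0]]).astype(np.float32)
    wr=cv2.minAreaRect(W)
    v,u=np.nonzero(m); P=np.array([onz(n,a,b,z)[:2] for a,b in zip(u,v)])
    return P.mean(0),wr
def bright(p,x,y,w,thr):
    g=cv2.cvtColor(p,cv2.COLOR_RGB2GRAY); m=np.zeros_like(g); m[y:y+w,x:x+w]=(g[y:y+w,x:x+w]>thr); return m
E
python3 - <<'E'
from meas import *
T=np.load("pics/t0.npz");S=np.load("pics/s0.npz")
for n,D,x,y,w,thr in(("top",T,255,200,38,110),):
    print(n,quad(n,bright(D["p"],x,y,w,thr)[:, :],.1))
# plate in the side view: bright inside
p=S["p"].astype(int); print(p[213,318:330].tolist(), p[213,305:312].tolist(),p[203,318:324].tolist())
for n,D,x,y,w in(("top",T,410,270,50),("side",S,200,305,80)):
    p=D["p"].astype(int); m=np.zeros((480,640),np.uint8)
    q=((p[:,:,0]-p[:,:,2]>45)).astype(np.uint8); m[y:y+w,x:x+w]=q[y:y+w,x:x+w]
    print(n,quad(n,m,.085),m.sum())
# hole
for n,D,x,y in(("top",T,274,219),("side",S,323,213)):
    g=cv2.cvtColor(D["p"],cv2.COLOR_RGB2GRAY).astype(float)[y-4:y+5,x-4:x+5]
    b=np.median(g); w=np.clip(b-g-8,0,None); vv,uu=np.mgrid[y-4:y+5,x-4:x+5]
    u,v=(w*uu).sum()/w.sum(),(w*vv).sum()/w.sum(); print(n,u,v,onz(n,u,v,.1))
print(T["d"][219,268],T["d"][299,425])
# plane heights check
for n,D,u,v in(("top",T,266,225),("side",S,330,216),("top",T,425,305),("side",S,240,330)):
    o,d=ray(n,u,v); print(n,o+d*D["d"][v,u])
E
```

```text
top (array([0.59578663, 0.10478604]), ((0.5960420966148376, 0.10492546856403351), (0.07074984163045883, 0.07069605588912964), 6.052525043487549))
[[171, 178, 163], [171, 177, 164], [172, 179, 165], [171, 177, 163], [161, 165, 152], [144, 146, 135], [141, 144, 132], [151, 155, 142], [165, 170, 156], [171, 177, 163], [171, 177, 164], [170, 176, 162]] [[73, 73, 67], [70, 69, 65], [68, 68, 64], [78, 79, 74], [114, 116, 107], [155, 161, 148], [172, 179, 166]] [[172, 170, 150], [172, 169, 150], [172, 169, 149], [173, 170, 151], [171, 170, 151], [172, 172, 152]]
top (array([ 0.3850203 , -0.30346837]), ((0.3847723603248596, -0.30356836318969727), (0.06020234897732735, 0.05976655334234238), 79.60259246826172)) 428
side (array([ 0.38409014, -0.30168319]), ((0.38418638706207275, -0.3007242977619171), (0.060548726469278336, 0.06003006547689438), 79.74552154541016)) 604
top 273.99319727891157 218.99773242630386 [0.59608443 0.10540333 0.1       ]
side 323.74074074074076 212.3641975308642 [0.59613371 0.10876792 0.1       ]
1.1426164 1.1315639
top [0.58152056 0.12671965 0.09527175]
side [0.60841592 0.08656929 0.10047925]
top [ 0.370431   -0.27616752  0.08484147]
side [ 0.40399653 -0.29051607  0.08561866]
```

```bash
cat >> h.py <<'E'
from scipy.spatial.transform import Rotation as Ro
def shift(target):
    s=read_state(); R=Ro.from_quat(s["eef_rot"]).as_matrix()
    return R.T@(np.array(target)-s["ee_pos"])
E
python3 - <<'E'
from h import *
print(shift([.45,.2,.23]).round(4),shift([.43,-.10,.23]).round(4),shift([.385,-.3025,.2]).round(4))
E
```

```text
[-0.3822 -0.3142 -0.0077] [-0.4412 -0.6091 -0.0074] [-0.4505 -0.8162  0.0229]
```

Request:
move_arm(series=[[-0.02, -0.016, 0, 0], [-0.05, -0.041, 0, 0], [-0.085, -0.07, 0, 0], [-0.12, -0.098, -0.002, 0], [-0.155, -0.127, -0.003, 0], [-0.19, -0.156, -0.005, 0], [-0.225, -0.185, -0.006, 0], [-0.26, -0.214, -0.007, 0], [-0.295, -0.243, -0.007, 0], [-0.33, -0.272, -0.007, 0], [-0.36, -0.298, -0.007, 0], [-0.385, -0.33, -0.007, 0], [-0.395, -0.368, -0.007, 0], [-0.402, -0.405, -0.007, 0], [-0.41, -0.443, -0.007, 0], [-0.418, -0.48, -0.007, 0], [-0.425, -0.52, -0.007, 0], [-0.433, -0.555, -0.007, 0], [-0.438, -0.585, -0.007, 0], [-0.441, -0.609, -0.007, 0]], claw=1)

```text
time: 2.1
ee_pos: [0.4293, -0.1015, 0.2294]
eef_rot: [0.132, 0.991, 0.0, -0.0]
ft_force: [0.9, -0.3, 0.4]
width: 0.0868
```

Run:
```python
from h import *
print(read_state(),shift([.385,-.3025,.2]).round(4))
```

```text
{'time': 2.1, 'joint_positions': array([-0.54071857, -0.14265275,  0.62185707,  1.93319655,  0.08515191,
        1.3255843 ,  1.36098251]), 'joint_vel': array([ 0.20286517, -0.00675242,  0.30580617, -0.02155168,  0.03827122,
        0.0038829 ,  0.50385746]), 'joint_torque': array([ -1.12654343, -20.79110205,  -4.17271122, -38.26072454,
         0.04751097,   0.16338599,  -0.85627528]), 'ee_pos': array([ 0.42932368, -0.101474  ,  0.22940582]), 'eef_rot': array([ 1.32309719e-01,  9.91208409e-01,  1.54640738e-04, -6.72252247e-05]), 'ft_force': array([ 0.90211606, -0.28672019,  0.40301776]), 'torque': array([ 0.00311061, -0.04697595, -0.03133991]), 'width': 0.0867515927810809} [-0.01   -0.2056  0.0293]
```

Request:
move_arm(series=[[-0.001, -0.025, 0, 0], [-0.003, -0.06, 0, 0], [-0.005, -0.1, 0.005, 0], [-0.007, -0.14, 0.015, 0], [-0.009, -0.175, 0.025, 0], [-0.01, -0.195, 0.029, 0], [-0.01, -0.205, 0.029, 0], [-0.01, -0.205, 0.029, 0], [-0.01, -0.205, 0.029, 0], [-0.01, -0.205, 0.029, 0]])

```text
time: 3.1
ee_pos: [0.3865, -0.2992, 0.2005]
eef_rot: [0.131, 0.991, 0.0, 0.0]
ft_force: [0.0, -0.1, -0.4]
width: 0.0871
```

Run:
```python
from h import *
s=read_state();print(s["joint_positions"],s["ee_pos"],shift([.385,-.3025,.2]).round(4)); snap("side","s1"); snap("top","t1")
i=cv2.imread("pics/s1.png"); t=cv2.imread("pics/t1.png")
cv2.imwrite("pics/z2.png",np.hstack([cv2.resize(i[200:400,150:350],(400,400)),cv2.resize(t[200:400,330:530],(400,400))]))
```

```text
[-0.35588757  0.01953991  0.94976525  1.88072192 -0.01723237  1.24970455
  1.90749709] [ 0.38649206 -0.29915377  0.20047984] [ 0.0006 -0.0036  0.0005]
```

View pics/z2.png

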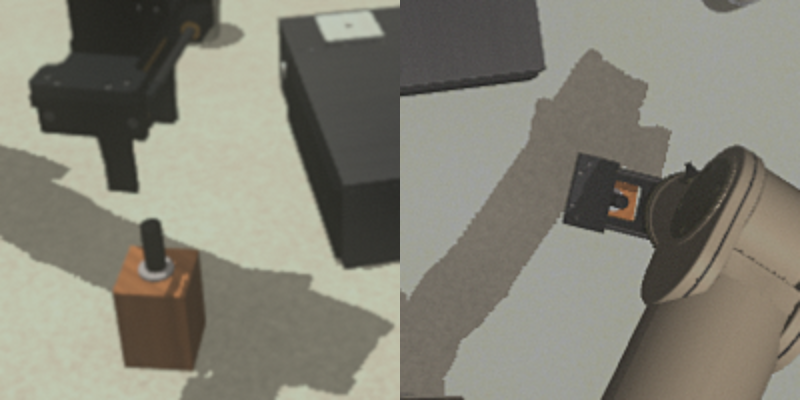

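Request:
move_arm(series=[[0.0005, -0.0035, 0.01, 0], [0.0005, -0.0035, 0.03, 0], [0.0005, -0.0035, 0.055, 0], [0.0005, -0.0035, 0.08, 0], [0.0005, -0.0035, 0.098, 0], [0.0005, -0.0035, 0.106, 0], [0.0005, -0.0035, 0.106, 0], [0.0005, -0.0035, 0.106, 0], [0.0005, -0.0035, 0.106, 0]])

```text
time: 4.1
ee_pos: [0.3853, -0.3036, 0.0954]
eef_rot: [0.131, 0.991, -0.0, 0.001]
ft_force: [-0.1, -0.9, -0.7]
width: 0.0868
```

Run:
```python
from h import *
s=read_state();print(s["joint_positions"],s["ee_pos"],s["ft_force"],shift([.385,-.3025,.0945]).round(4)); snap("side","s2"); snap("top","t2")
i=cv2.imread("pics/s2.png"); t=cv2.imread("pics/t2.png")
cv2.imwrite("pics/z3.png",np.hstack([cv2.resize(i[270:400,170:300],(400,400)),cv2.resize(t[260:340,390:470],(400,400))]))
```

```text
[-0.27658508  0.20993507  0.94539023  1.99972313 -0.19971546  1.02530878
  2.06969333] [ 0.38525515 -0.30360992  0.09535194] [-0.09592339 -0.87412479 -0.74448174] [0.0005 0.001  0.0009]
```

View pics/z3.png

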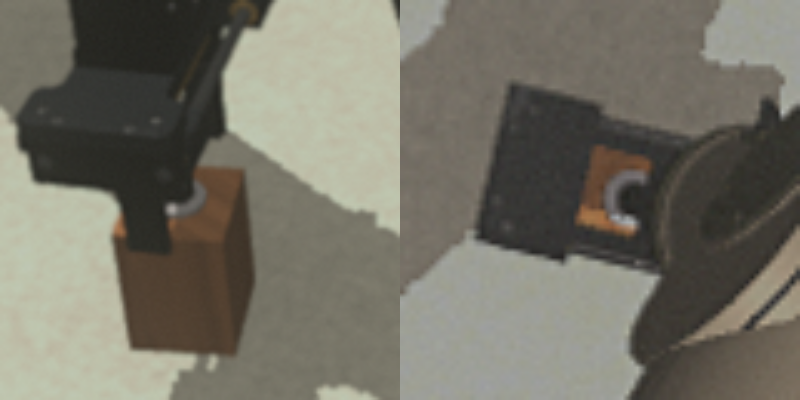

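Request:
move_arm(series=[[0, 0, 0, 0], [0, 0, 0, 0], [0, 0, 0, 0], [0, 0, 0, 0], [0, 0, 0, 0], [0, 0, 0, 0], [0, 0, 0, 0], [0, 0, 0, 0], [0, 0, 0, 0], [0, 0, 0, 0], [0, 0, 0, 0], [0, 0, 0, 0]], claw=-1, newtons=35)

```text
time: 5.4
ee_pos: [0.3847, -0.3032, 0.0945]
eef_rot: [0.132, 0.991, 0.0, -0.0]
ft_force: [1.4, 0.4, 0.6]
width: 0.0172
```

Request:
move_arm(series=[[0, 0, -0.01, 0], [0, 0, -0.025, 0], [0, 0, -0.045, 0], [0, 0, -0.07, 0], [0, 0, -0.1, 0], [0, 0, -0.13, 0], [0, 0, -0.16, 0], [0, 0, -0.175, 0], [0, 0, -0.18, 0], [0, 0, -0.18, 0], [0, 0, -0.18, 0]])

```text
time: 6.5
ee_pos: [0.3843, -0.3031, 0.2737]
eef_rot: [0.132, 0.991, 0.0, -0.001]
ft_force: [-0.0, -0.2, -0.0]
width: 0.0171
```

Run:
```python
from h import *
s=read_state();print(s["joint_positions"],s["ee_pos"],s["ft_force"],shift([.596,.106,.2]).round(4)); snap("side","s3"); 
i=cv2.imread("pics/s3.png"); 
cv2.imwrite("pics/z4.png",cv2.resize(i[100:400,100:500],(800,600)))
```

```text
[-0.3892674  -0.05452523  0.94950432  1.7656998   0.045044    1.40900242
  1.85902108] [ 0.38428264 -0.3031117   0.27369977] [-0.02544672 -0.16916878 -0.04465401] [-0.0977  0.4502  0.0737]
```

View pics/z4.png

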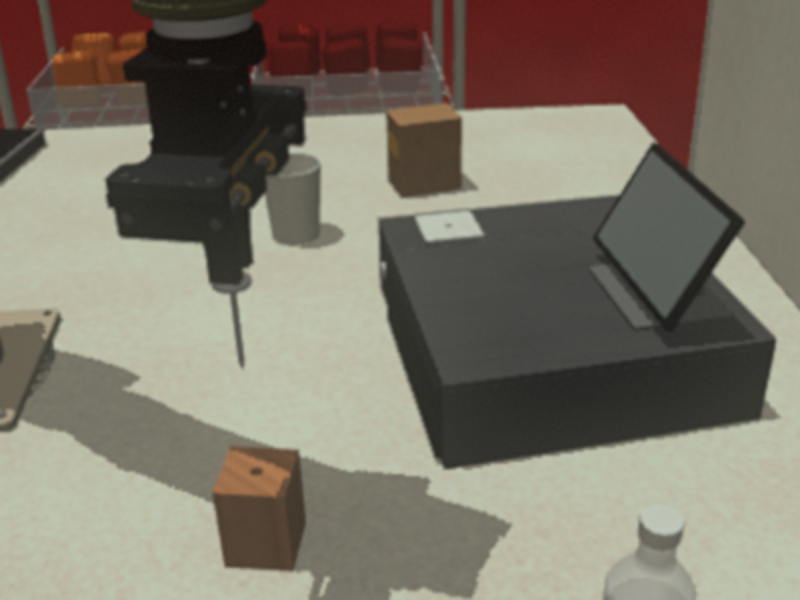

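The key is out, held upright with its tip near zoom (242,366), and the stand's hole is visible at (257,471). I'll check tilt and hole, and plan the traverse.

Run:
```python
from h import *
e=np.array([.38428,-.30311,.2737])
D=np.load("pics/s3.npz"); g=cv2.cvtColor(D["p"],cv2.COLOR_RGB2GRAY).astype(float)
pts=proj("side",[e-[0,0,z] for z in (.0095,.03,.05,.07,.0845)]); print(pts.round(1))
for v in range(247,286,3):
    row=g[v,208:230]; b=np.median(row); w=np.clip(b-row-12,0,None); print(v,(w*np.arange(208,230)).sum()/max(w.sum(),1), w.sum().round())
# stand hole
p=g[327:345,220:236]; print(np.unravel_index(p.argmin(),p.shape))
v,u=np.mgrid[330:341,222:235]; w=np.clip(65-g[330:341,222:235],0,None); print(w.sum()); U,V=(w*u).sum()/w.sum(),(w*v).sum()/w.sum(); print(U,V,onz("side",U,V,.085))
```

```text
[[216.1 242.5]
 [217.6 254.4]
 [219.  265.7]
 [220.4 276.7]
 [221.3 284.5]]
247 215.86764705882354 340.0
250 216.51048951048952 286.0
253 216.93436960276338 290.0
256 217.32042253521126 284.0
259 217.59074733096085 281.0
262 218.15140845070422 284.0
265 218.41666666666666 276.0
268 218.68014705882354 272.0
271 219.26037735849056 265.0
274 219.53703703703704 270.0
277 219.92164179104478 268.0
280 220.25306122448978 245.0
283 220.59302325581396 86.0
(np.int64(8), np.int64(8))
0.0
nan nan [nan nan nan]<stdin>:9: RuntimeWarning: invalid value encountered in scalar divide
```

Request:
move_arm(series=[[-0.004, 0.02, 0, 0], [-0.011, 0.05, 0, 0], [-0.02, 0.09, 0, 0], [-0.028, 0.13, 0, 0], [-0.037, 0.17, 0, 0], [-0.046, 0.21, 0, 0], [-0.054, 0.25, 0, 0], [-0.063, 0.29, 0, 0], [-0.072, 0.33, 0, 0], [-0.08, 0.37, 0, 0], [-0.089, 0.41, 0.005, 0], [-0.095, 0.435, 0.02, 0], [-0.097, 0.447, 0.04, 0], [-0.0975, 0.45, 0.055, 0], [-0.0975, 0.45, 0.06, 0], [-0.0975, 0.45, 0.06, 0], [-0.0975, 0.45, 0.06, 0], [-0.0975, 0.45, 0.06, 0]])

```text
time: 8.35
ee_pos: [0.5965, 0.105, 0.2157]
eef_rot: [0.132, 0.991, 0.0, 0.001]
ft_force: [0.4, 0.4, -0.7]
width: 0.017
```

Run:
```python
from h import *
s=read_state();print(s["joint_positions"],s["ee_pos"],s["ft_force"]); snap("side","s4");snap("top","t4"); print(read_state()["ee_pos"])
i=cv2.imread("pics/s4.png"); t=cv2.imread("pics/t4.png")
cv2.imwrite("pics/z5.png",np.hstack([cv2.resize(i[130:240,270:380],(400,400)),cv2.resize(t[170:270,220:320],(400,400))]))
print(proj("side",s["ee_pos"]-[0,0,.0845]))
```

```text
[-0.71293174  0.31809519  0.5807478   1.55496086 -0.17861311  1.32014914
  1.1948487 ] [0.59654428 0.10504782 0.21570329] [ 0.38572941  0.42095425 -0.7100307 ]
[0.59644084 0.10537121 0.2154276 ]
[[324.15615658 201.30421022]]
```

View pics/z5.png

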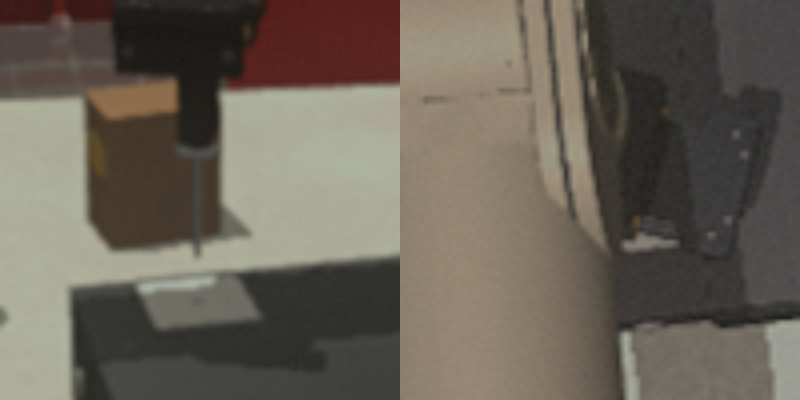

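```bash
cat > tip.py <<'E'
from h import *
def run(tag,ee,rod,hv=(207,218),hu=(317,331),tilt=None):
    g=cv2.cvtColor(np.load(f"pics/{tag}.npz")["p"],cv2.COLOR_RGB2GRAY).astype(float)
    zs=np.linspace(.012,.080,40); P=proj("side",[ee-[0,0,z] for z in zs]); res=[]
    for v in rod:
        pu=np.interp(v,P[:,1],P[:,0]); a=int(round(pu))-7; row=g[v,a:a+15]; b=np.median(np.r_[row[:4],row[-4:]])
        w=np.clip(abs(row-b)-10,0,None)
        if w.sum()>20: m=(w*np.arange(a,a+15)).sum()/w.sum(); res.append((v,m-pu))
    print("rod-pred",[(v,round(x,2)) for v,x in res],"mean",np.mean([x for _,x in res]).round(3))
    # hole: darkest relative to local background
    G=g[hv[0]:hv[1],hu[0]:hu[1]]; b=cv2.medianBlur(G.astype(np.uint8),5).astype(float)
    return g
if __name__=="__main__":
    import sys
    ee=np.array([.5965,.1052,.2156]); g=run("s4",ee,range(172,200,2))
    print(g[206:220,316:334].astype(int)); print(g[192:208,318:332].astype(int))
E
python3 tip.py
```

```text
rod-pred [(172, np.float64(6.05)), (174, np.float64(6.45)), (176, np.float64(6.44)), (178, np.float64(6.37)), (180, np.float64(6.45)), (182, np.float64(6.46)), (184, np.float64(6.47)), (186, np.float64(6.51)), (188, np.float64(6.66)), (190, np.float64(6.57)), (192, np.float64(6.6)), (194, np.float64(6.43)), (196, np.float64(-0.72)), (198, np.float64(-1.33))] mean 5.387
[[132 130 130 135 138 143 147 148 150 152 156 158 149 125 102 101 105 103]
 [156 157 157 162 166 172 175 176 172 170 172 169 153 125 109 108 108 110]
 [173 172 172 173 173 175 175 171 158 147 146 141 127 112 107 108 107 110]
 [146 144 145 145 144 144 143 141 128 116 113 114 109 108 107 108 107 109]
 [114 114 114 114 113 113 112 111 109 109 107 108 108 107 107 106 107 107]
 [108 108 107 109 107 107 104 104 106 105 107 109 108 107 107 107 106 106]
 [109 109 111 109 111 107 104  98  94  98 105 108 108 108 108 109 104 105]
 [109 109 109 110 109 109 105  99  97 101 105 108 109 109 107 108 105 106]
 [110 109 109 108 110 110 107 106 106 107 108 108 109 107 109 107 107 105]
 [109 109 107 108 109 109 106 107 108 108 107 109 109
[... 567 characters left out ...]
5 101 102  92  78  78 100 111 119 135 149 149 149]
 [114 135 148 149 133  99  90 127 149 153 162 168 170 171]
 [151 161 171 169 158 115  96 143 170 170 170 170 171 171]
 [169 169 171 173 165 126 103 145 169 173 171 171 169 169]
 [170 170 170 173 167 138 125 152 169 171 170 171 168 169]
 [168 169 170 172 168 159 156 165 168 170 170 170 168 168]
 [167 168 169 169 170 168 169 171 171 173 171 170 172 172]
 [169 169 169 170 171 172 172 170 169 167 168 168 167 167]
 [165 163 163 163 161 162 162 158 151 146 142 140 134 129]
 [141 141 138 137 134 133 134 133 132 131 129 116 101  97]
 [130 135 138 143 147 148 150 152 156 158 149 125 102 101]
 [157 162 166 172 175 176 172 170 172 169 153 125 109 108]]
```

Run:
```python
from h import *
for uv in ((324.35,212.4),(324.35,212.7),(324.35,213.0),(324.2,212.7),(324.5,212.7)): print(uv,onz("side",*uv,.1)[:2])
print(shift([.597,.107,.2]))
```

```text
(324.35, 212.4) [0.59757677 0.10840068]
(324.35, 212.7) [0.59737102 0.10676927]
(324.35, 213.0) [0.59716578 0.10514191]
(324.2, 212.7) [0.59701018 0.10681162]
(324.5, 212.7) [0.59773185 0.10672692]
[-9.87002397e-05  1.70278809e-03  1.54294273e-02]
```

Request:
move_arm(series=[[-0.0003, 0.0008, 0.008, 0], [-0.0003, 0.0008, 0.016, 0], [-0.0003, 0.0008, 0.023, 0], [-0.0003, 0.0008, 0.026, 0], [-0.0003, 0.0008, 0.026, 0], [-0.0003, 0.0008, 0.026, 0], [-0.0003, 0.0008, 0.026, 0]])

```text
time: 9.15
ee_pos: [0.5969, 0.1064, 0.1889]
eef_rot: [0.132, 0.991, 0.0, 0.0]
ft_force: [-0.1, 0.0, -0.5]
width: 0.0174
```

Run:
```python
from h import *
E=[]
for k in range(3):
    s=read_state();E.append(s["ee_pos"]);snap("side",f"s5{k}")
E.append(read_state()["ee_pos"]); print(np.array(E),s["ft_force"]); e=np.mean(E,0); print(proj("side",e-[0,0,.0845]))
g=np.mean([np.load(f"pics/s5{k}.npz")["p"].astype(float).mean(2) for k in range(3)],0)
print(g[198:218,316:332].round().astype(int))
i=cv2.imread("pics/s50.png"); cv2.imwrite("pics/z6.png",cv2.resize(i[170:230,290:360],(700,600)))
```

```text
[[0.59688608 0.10642191 0.18888117]
 [0.59686881 0.1064655  0.18887292]
 [0.59683826 0.10643579 0.18885096]
 [0.59681975 0.10643891 0.18879119]] [ 0.8617382  -0.05954144 -0.47025926]
[[324.16268632 211.15552213]]
[[145 144 147 158 165 165 145 101  88 138 164 167 166 167 167 167]
 [164 164 164 166 168 167 147 102  90 140 166 169 166 165 166 164]
 [166 166 165 166 167 166 146 103  91 138 165 167 166 166 165 164]
 [165 164 164 165 167 165 146 102  92 139 164 167 166 166 165 165]
 [164 164 163 164 166 164 145 104  92 140 167 169 168 167 166 167]
 [166 165 165 165 166 166 146 105  92 139 164 166 164 163 162 161]
 [164 163 161 160 161 158 139 101  90 127 148 141 135 133 130 126]
 [148 141 139 138 136 133 118  87  81 110 125 111  98  98  97  96]
 [130 130 128 133 137 142 128  95  89 123 126 106  95  96  97 101]
 [153 151 149 153 158 161 146 106  98 135 135 112 104 105 105 106]
 [166 154 141 140 140 140 128  97  88 119 123 111 106 106 105 105]
 [140 127 115 113 112 112 106  87  81 100 109 107 107 106 105 105]
 [112 108 107 107 106 106 103  92  88 100 107 107 107 106 106 105]
 [106 106 108 108 107 107 104  99  97 102 106 107 107 106 105 105]
 [106 107 108 108 108 106 102  97  94  95 102 107 107 106 105 104]
 [106 107 107 108 108 106 103  97  96  99 103 106 107 106 106 105]
 [106 107 107 107 107 107 106 104 103 104 106 106 107 106 106 105]
 [107 106 106 106 107 107 106 106 105 105 105 106 106 107 106 106]
 [107 106 106 106 106 107 107 107 106 107 106 105 106 108 107 108]
 [107 106 107 107 108 107 108 107 107 106 104 104 104 105 105 104]]
```

View pics/z6.png

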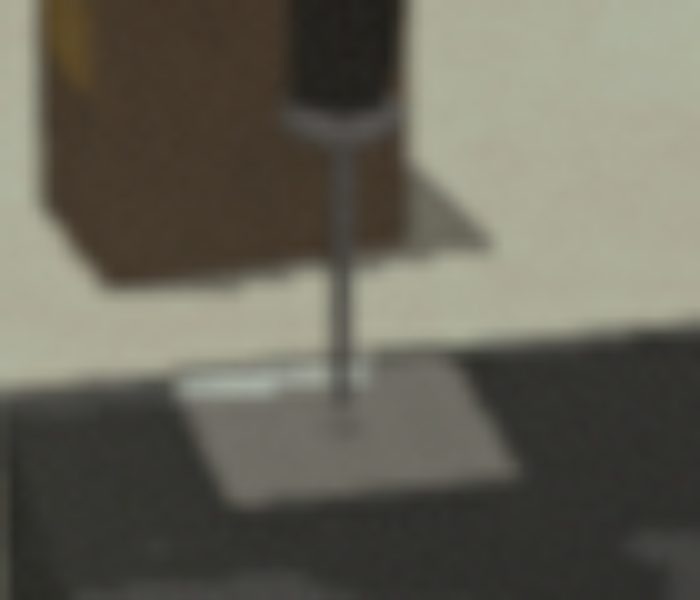

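Request:
move_arm(series=[[-0.0004, 0.0001, 0.001, 0], [-0.0004, 0.0001, 0.002, 0], [-0.0004, 0.0001, 0.003, 0], [-0.0004, 0.0001, 0.004, 0], [-0.0004, 0.0001, 0.005, 0], [-0.0004, 0.0001, 0.0055, 0], [-0.0004, 0.0001, 0.0055, 0]])

```text
time: 10.0
ee_pos: [0.597, 0.1064, 0.1829]
eef_rot: [0.131, 0.991, 0.0, -0.0]
ft_force: [0.4, -0.1, -0.4]
width: 0.0171
```

Request:
move_arm(series=[[0, 0, 0.0005, 0], [0, 0, 0.001, 0], [0, 0, 0.0015, 0], [0, 0, 0.0015, 0]])

```text
time: 10.4
ee_pos: [0.597, 0.1064, 0.1814]
eef_rot: [0.132, 0.991, 0.0, -0.0]
ft_force: [0.2, 0.1, -1.4]
width: 0.017
```

Request:
move_arm(series=[[0, 0, 0.0005, 0], [0, 0, 0.001, 0], [0, 0, 0.0015, 0], [0, 0, 0.0015, 0]])

```text
time: 10.8
ee_pos: [0.597, 0.1064, 0.18]
eef_rot: [0.132, 0.991, 0.0, -0.0]
ft_force: [-1.0, -0.4, -0.7]
width: 0.017
```

Request:
move_arm(series=[[0, 0, 0.0005, 0], [0, 0, 0.001, 0], [0, 0, 0.0015, 0], [0, 0, 0.0015, 0]])

```text
time: 11.2
ee_pos: [0.597, 0.1065, 0.1785]
eef_rot: [0.132, 0.991, 0.0, -0.0]
ft_force: [-0.3, 0.3, -0.6]
width: 0.0169
```

Request:
move_arm(series=[[0, 0, 0.0005, 0], [0, 0, 0.001, 0], [0, 0, 0.0015, 0], [0, 0, 0.002, 0], [0, 0, 0.002, 0]])

```text
time: 11.7
ee_pos: [0.597, 0.1064, 0.1764]
eef_rot: [0.132, 0.991, 0.0, -0.0]
ft_force: [1.2, 0.2, -0.6]
width: 0.0169
```

Request:
move_arm(series=[[0, 0, 0.0005, 0], [0, 0, 0.001, 0], [0, 0, 0.0015, 0], [0, 0, 0.002, 0], [0, 0, 0.002, 0]])

```text
time: 12.2
ee_pos: [0.597, 0.1065, 0.1744]
eef_rot: [0.131, 0.991, 0.0, -0.0]
ft_force: [-0.7, -1.0, -1.6]
width: 0.0173
```

Run:
```python
from h import *
F=[]
for k in range(3): s=read_state();F.append(s["ft_force"]);snap("side","s6")
print(np.mean(F,0),s["ee_pos"],s["torque"])
i=cv2.imread("pics/s6.png"); cv2.imwrite("pics/z7.png",cv2.resize(i[170:230,290:360],(700,600)))
```

```text
[-0.11401026 -0.31200987 -0.83147681] [0.59707813 0.10644515 0.17451439] [-0.02508579 -0.02568678 -0.00214171]
```

View pics/z7.png

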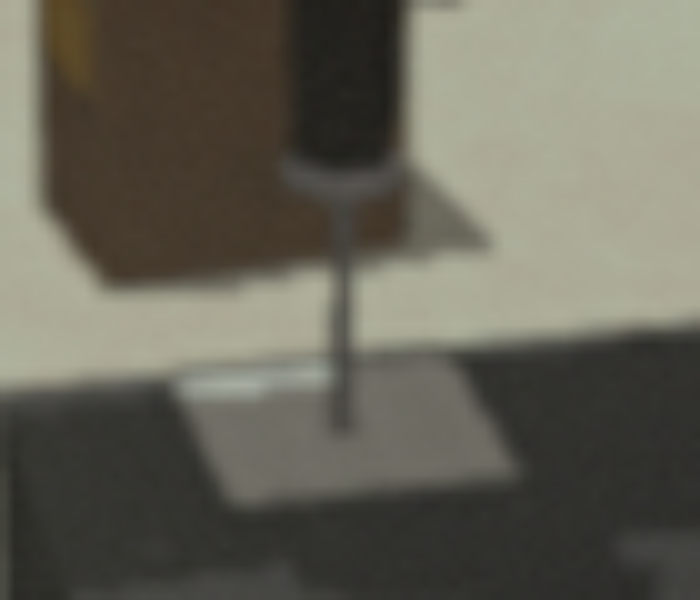

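The rod is in the hole (zoom (342,430)) with no reaction force. Next I'll feel for the plunger.

Request:
move_arm(series=[[0, 0, 0.001, 0], [0, 0, 0.002, 0], [0, 0, 0.003, 0], [0, 0, 0.004, 0], [0, 0, 0.004, 0]])

```text
time: 12.85
ee_pos: [0.597, 0.1064, 0.1703]
eef_rot: [0.132, 0.991, -0.0, -0.0]
ft_force: [-0.1, -0.4, 0.0]
width: 0.017
```

Request:
move_arm(series=[[0, 0, 0.001, 0], [0, 0, 0.002, 0], [0, 0, 0.003, 0], [0, 0, 0.003, 0]])

```text
time: 13.25
ee_pos: [0.597, 0.1064, 0.1674]
eef_rot: [0.132, 0.991, -0.0, -0.0]
ft_force: [0.6, 0.1, -0.9]
width: 0.0171
```

Request:
move_arm(series=[[0, 0, 0.001, 0], [0, 0, 0.002, 0], [0, 0, 0.002, 0]])

```text
time: 13.55
ee_pos: [0.597, 0.1064, 0.1653]
eef_rot: [0.132, 0.991, -0.0, -0.0]
ft_force: [0.9, 0.5, -1.0]
width: 0.0169
```

Request:
move_arm(series=[[0, 0, 0.001, 0], [0, 0, 0.002, 0], [0, 0, 0.002, 0]])

```text
time: 13.85
ee_pos: [0.597, 0.1064, 0.1634]
eef_rot: [0.132, 0.991, -0.0, -0.0]
ft_force: [-1.1, 0.4, -0.4]
width: 0.0171
```

Request:
move_arm(series=[[0, 0, 0.001, 0], [0, 0, 0.002, 0], [0, 0, 0.002, 0]])

```text
time: 14.15
ee_pos: [0.597, 0.1064, 0.1614]
eef_rot: [0.132, 0.991, 0.0, -0.0]
ft_force: [-0.3, -1.2, -1.5]
width: 0.0168
```

Request:
move_arm(series=[[0, 0, 0.001, 0], [0, 0, 0.002, 0], [0, 0, 0.002, 0]])

```text
time: 14.45
ee_pos: [0.597, 0.1064, 0.1594]
eef_rot: [0.132, 0.991, 0.0, -0.0]
ft_force: [0.2, 0.2, -0.3]
width: 0.0177
```

Request:
move_arm(series=[[0, 0, 0.001, 0], [0, 0, 0.002, 0], [0, 0, 0.002, 0]])

```text
time: 14.75
ee_pos: [0.597, 0.1064, 0.1574]
eef_rot: [0.132, 0.991, -0.0, -0.0]
ft_force: [-0.5, -0.3, -0.5]
width: 0.0173
```

Request:
move_arm(series=[[0, 0, 0.001, 0], [0, 0, 0.002, 0], [0, 0, 0.002, 0]])

```text
time: 15.05
ee_pos: [0.597, 0.1064, 0.1554]
eef_rot: [0.132, 0.991, 0.0, -0.0]
ft_force: [0.5, 0.5, -0.6]
width: 0.0169
```

Request:
move_arm(series=[[0, 0, 0.001, 0], [0, 0, 0.002, 0], [0, 0, 0.002, 0]])

```text
time: 15.35
ee_pos: [0.597, 0.1064, 0.1533]
eef_rot: [0.132, 0.991, -0.0, -0.0]
ft_force: [-0.5, 0.1, -0.5]
width: 0.0171
```

Request:
move_arm(series=[[0, 0, 0.001, 0], [0, 0, 0.002, 0], [0, 0, 0.002, 0]])

```text
time: 15.65
ee_pos: [0.597, 0.1064, 0.1514]
eef_rot: [0.132, 0.991, -0.0, -0.0]
ft_force: [-0.1, 0.5, -1.3]
width: 0.0176
```

Request:
move_arm(series=[[0, 0, 0.001, 0], [0, 0, 0.002, 0], [0, 0, 0.002, 0]])

```text
time: 15.95
ee_pos: [0.597, 0.1064, 0.1494]
eef_rot: [0.132, 0.991, 0.0, -0.0]
ft_force: [-0.0, -0.4, -1.1]
width: 0.017
```

Request:
move_arm(series=[[0, 0, 0.001, 0], [0, 0, 0.002, 0], [0, 0, 0.002, 0]])

```text
time: 16.25
ee_pos: [0.597, 0.1064, 0.1474]
eef_rot: [0.131, 0.991, 0.0, -0.0]
ft_force: [0.3, 0.1, -1.1]
width: 0.0175
```

Request:
move_arm(series=[[0, 0, 0.001, 0], [0, 0, 0.002, 0], [0, 0, 0.002, 0]])

```text
time: 16.55
ee_pos: [0.597, 0.1064, 0.1453]
eef_rot: [0.131, 0.991, -0.0, -0.0]
ft_force: [0.6, -0.5, -0.7]
width: 0.017
```

Request:
move_arm(series=[[0, 0, 0.001, 0], [0, 0, 0.002, 0], [0, 0, 0.002, 0]])

```text
time: 16.85
ee_pos: [0.5973, 0.1065, 0.1439]
eef_rot: [0.132, 0.991, 0.0, 0.0]
ft_force: [-1.0, -0.4, 3.6]
width: 0.0174
```

Contact at about 40 mm depth, with roughly 4.4 N of reaction. Now pressing gently.

Request:
move_arm(series=[[0, 0, 0.0005, 0], [0, 0, 0.001, 0], [0, 0, 0.0015, 0], [0, 0, 0.0015, 0]])

```text
time: 17.25
ee_pos: [0.5973, 0.1064, 0.1423]
eef_rot: [0.132, 0.991, 0.0, 0.0]
ft_force: [-0.5, -0.7, 5.2]
width: 0.0172
```

Request:
move_arm(series=[[0, 0, 0.0005, 0], [0, 0, 0.001, 0], [0, 0, 0.001, 0]])

```text
time: 17.55
ee_pos: [0.5974, 0.1065, 0.1414]
eef_rot: [0.132, 0.991, 0.0, 0.0]
ft_force: [0.2, 0.5, 5.6]
width: 0.0174
```

Request:
move_arm(series=[[0, 0, 0.0005, 0], [0, 0, 0.001, 0], [0, 0, 0.001, 0]])

```text
time: 17.85
ee_pos: [0.5974, 0.1065, 0.1405]
eef_rot: [0.132, 0.991, 0.0, 0.0]
ft_force: [-1.2, -0.2, 6.2]
width: 0.0171
```

Request:
move_arm(series=[[0, 0, 0.0005, 0], [0, 0, 0.001, 0], [0, 0, 0.001, 0]])

```text
time: 18.15
ee_pos: [0.5975, 0.1065, 0.1396]
eef_rot: [0.132, 0.991, 0.0, 0.0]
ft_force: [-0.6, 0.5, 7.6]
width: 0.0168
```

Run:
```python
from h import *
s=read_state();print(s["ft_force"],s["ee_pos"]);snap("side","s7")
i=cv2.imread("pics/s7.png"); cv2.imwrite("pics/z8.png",cv2.resize(i[130:340,250:510],(780,630)[:2]) [:600])
```

```text
[-0.60259553  0.53163822  7.61078998] [0.59745631 0.10651684 0.13963815]
```

View pics/z8.png

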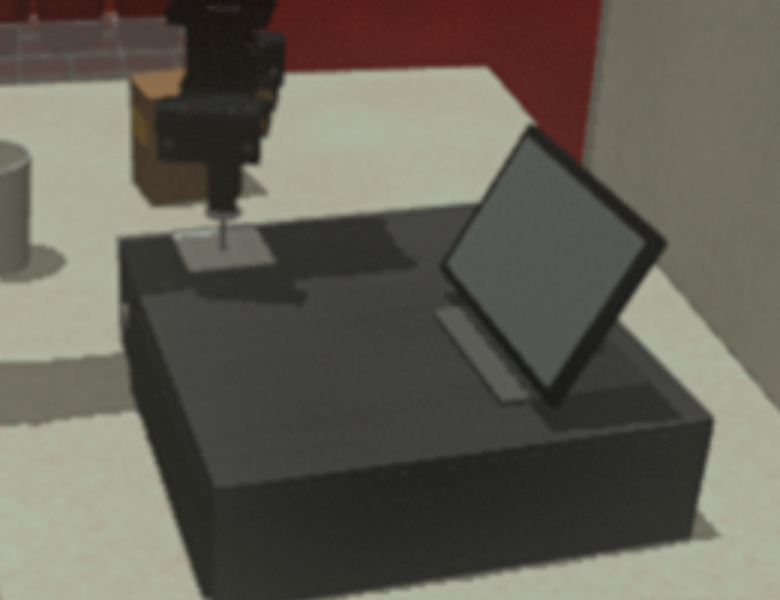

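Still shut, at about 8 N. A little further.

Request:
move_arm(series=[[0, 0, 0.0004, 0], [0, 0, 0.0008, 0], [0, 0, 0.0008, 0]])

```text
time: 18.5
ee_pos: [0.5975, 0.1065, 0.1388]
eef_rot: [0.132, 0.991, 0.0, 0.0]
ft_force: [-1.8, -0.2, 6.9]
width: 0.0174
```

Run:
```python
from h import *
s=read_state();print(s["ft_force"],s["ee_pos"]);snap("side","s8"); s=read_state();print(s["ft_force"],s["ee_pos"])
i=cv2.imread("pics/s8.png"); cv2.imwrite("pics/z9.png",cv2.resize(i[130:340,250:510],(743,600)))
```

```text
[-1.84803147 -0.15191347  6.86174266] [0.59745181 0.10649263 0.13876735]
[-0.42540161  0.02583393  6.79838412] [0.59746764 0.10651521 0.13878086]
```

View pics/z9.png

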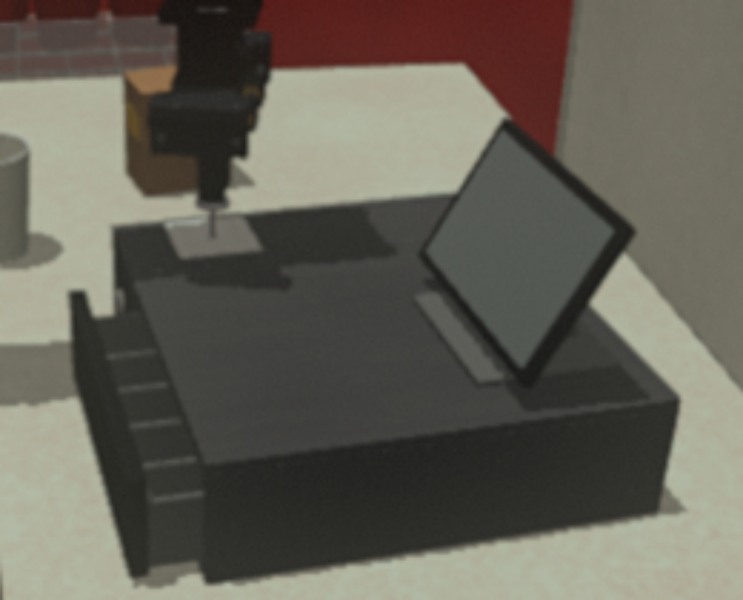

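The drawer is open: its front is out along the left of the zoom, from (80,300) to (140,570). Retracting straight up.

Request:
move_arm(series=[[0, 0, -0.003, 0], [0, 0, -0.008, 0], [0, 0, -0.015, 0], [0, 0, -0.024, 0], [0, 0, -0.034, 0], [0, 0, -0.044, 0], [0, 0, -0.055, 0], [0, 0, -0.068, 0], [0, 0, -0.085, 0], [0, 0, -0.105, 0], [0, 0, -0.122, 0], [0, 0, -0.132, 0], [0, 0, -0.136, 0], [0, 0, -0.136, 0]])

```text
time: 19.95
ee_pos: [0.5972, 0.1064, 0.2745]
eef_rot: [0.132, 0.991, 0.0, 0.0]
ft_force: [0.3, -0.5, -1.1]
width: 0.0174
```

Run:
```python
from h import *
s=read_state();print(s["joint_positions"],s["ft_force"],s["ee_pos"],shift([.3845,-.3032,.275]))
```

```text
[-0.71817608  0.29251597  0.59047124  1.46080605 -0.16291023  1.43701965
  1.18124338] [ 0.33422164 -0.4706103  -1.11715335] [0.59716136 0.10642635 0.27447286] [ 0.09849536 -0.45090691 -0.00071008]
```

Request:
move_arm(series=[[0.004, -0.02, 0, 0], [0.011, -0.05, 0, 0], [0.02, -0.09, 0, 0], [0.028, -0.13, 0, 0], [0.037, -0.17, 0, 0], [0.046, -0.21, 0, 0], [0.055, -0.25, 0, 0], [0.063, -0.29, 0, 0], [0.072, -0.33, 0, 0], [0.081, -0.37, 0, 0], [0.09, -0.41, 0.005, 0], [0.096, -0.438, 0.02, 0], [0.098, -0.449, 0.045, 0], [0.0985, -0.451, 0.065, 0], [0.0985, -0.451, 0.075, 0], [0.0985, -0.451, 0.075, 0], [0.0985, -0.451, 0.075, 0], [0.0985, -0.451, 0.075, 0]])

```text
time: 21.75
ee_pos: [0.385, -0.3033, 0.2]
eef_rot: [0.131, 0.991, -0.0, 0.001]
ft_force: [0.1, -0.1, -0.4]
width: 0.0173
```

Run:
```python
from h import *
s=read_state();e=s["ee_pos"];print(s["joint_positions"],s["ft_force"],e,shift([.3846,-.3032,.1845])); p,_=snap("side","s9")
i=cv2.imread("pics/s9.png"); cv2.imwrite("pics/z10.png",cv2.resize(i[230:400,150:320],(600,600)))
print(proj("side",[e-[0,0,z] for z in (.0095,.0845)]))
```

```text
[-0.37222179  0.0237613   0.97807688  1.87990623 -0.02125704  1.24735437
  1.92008183] [ 0.13195314 -0.09104042 -0.3719163 ] [ 0.38503632 -0.30326657  0.20003321] [ 4.57407151e-04 -4.98991832e-05  1.55326621e-02]
[[221.73467644 283.78118067]
 [226.54676145 321.68864295]]
```

View pics/z10.png

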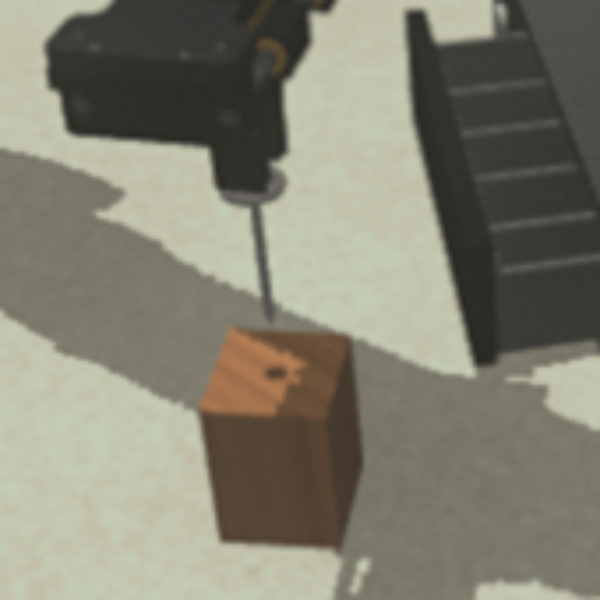

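The key is unslipped (tip at the predicted pixel) and aligned over the hole. Lowering.

Request:
move_arm(series=[[0.0004, 0, 0.01, 0], [0.0004, 0, 0.02, 0], [0.0004, 0, 0.027, 0], [0.0004, 0, 0.032, 0], [0.0004, 0, 0.036, 0], [0.0004, 0, 0.04, 0], [0.0004, 0, 0.04, 0]])

```text
time: 22.5
ee_pos: [0.3838, -0.3031, 0.1588]
eef_rot: [0.132, 0.991, 0.0, -0.0]
ft_force: [-0.1, 0.3, -1.4]
width: 0.0172
```

Request:
move_arm(series=[[0, 0, 0.004, 0], [0, 0, 0.01, 0], [0, 0, 0.016, 0], [0, 0, 0.022, 0], [0, 0, 0.028, 0], [0, 0, 0.034, 0], [0, 0, 0.04, 0], [0, 0, 0.045, 0], [0, 0, 0.05, 0], [0, 0, 0.054, 0], [0, 0, 0.056, 0], [0, 0, 0.058, 0], [0, 0, 0.06, 0], [0, 0, 0.06, 0]])

```text
time: 23.9
ee_pos: [0.384, -0.3031, 0.0991]
eef_rot: [0.131, 0.991, 0.0, -0.0]
ft_force: [-0.2, -0.4, -0.8]
width: 0.0169
```

Request:
move_arm(series=[[-0.0004, 0, 0.001, 0], [-0.0004, 0, 0.002, 0], [-0.0004, 0, 0.003, 0], [-0.0004, 0, 0.004, 0], [-0.0004, 0, 0.004, 0]])

```text
time: 24.4
ee_pos: [0.3843, -0.3033, 0.0951]
eef_rot: [0.132, 0.991, 0.0, -0.0]
ft_force: [-0.2, 0.5, -0.4]
width: 0.0173
```

Request:
move_arm(series=[[0, 0, 0.0005, 0], [0, 0, 0.001, 0], [0, 0, 0.001, 0]])

```text
time: 24.7
ee_pos: [0.3845, -0.3033, 0.0945]
eef_rot: [0.132, 0.991, 0.0, 0.0]
ft_force: [-1.9, 0.9, 4.0]
width: 0.0169
```

Guard is seated with about 4 N. Releasing.

Request:
move_arm(series=[[0, 0, -0.0003, 0], [0, 0, -0.0003, 0], [0, 0, -0.0003, 0], [0, 0, -0.0003, 0], [0, 0, -0.0003, 0], [0, 0, -0.0003, 0], [0, 0, -0.0003, 0], [0, 0, -0.0003, 0], [0, 0, -0.0003, 0], [0, 0, -0.0003, 0]], claw=1)

```text
time: 25.7
ee_pos: [0.3844, -0.3033, 0.0945]
eef_rot: [0.132, 0.991, 0.0, -0.0]
ft_force: [0.3, 1.1, 0.6]
width: 0.0847
```

Request:
move_arm(series=[[0, 0, -0.005, 0], [0, 0, -0.015, 0], [0, 0, -0.03, 0], [0, 0, -0.055, 0], [0, 0, -0.085, 0], [0, 0, -0.115, 0], [0, 0, -0.14, 0], [0, 0, -0.15, 0], [0, 0, -0.15, 0], [0, 0, -0.15, 0]])

```text
time: 26.7
ee_pos: [0.3841, -0.303, 0.2437]
eef_rot: [0.131, 0.991, 0.0, -0.0]
ft_force: [-0.3, 0.1, -1.2]
width: 0.0872
```

Run:
```python
from h import *
s=read_state();print(s["ft_force"],s["ee_pos"],s["width"]); snap("side","s10"); snap("top","t10")
i=cv2.imread("pics/s10.png"); cv2.imwrite("pics/z11.png",cv2.resize(i[300:390,190:280],(600,600)))
```

```text
[-0.2870804   0.05876551 -1.17425849] [ 0.38408879 -0.30303684  0.24372077] 0.08720785632105893
```

View pics/z11.png

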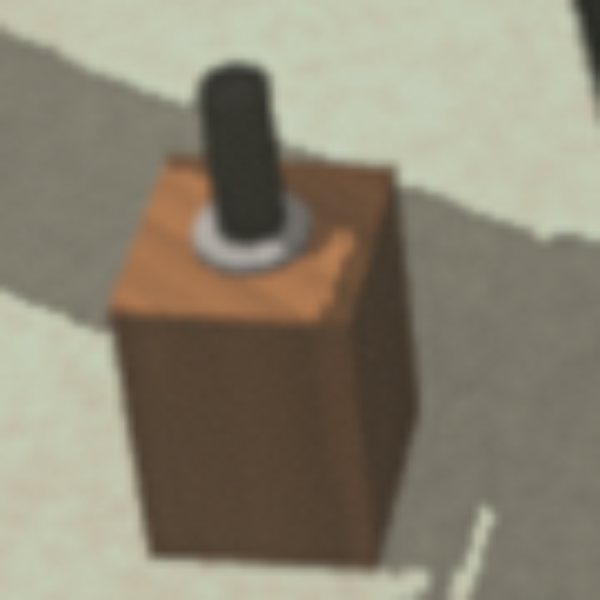

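View pics/s10.png

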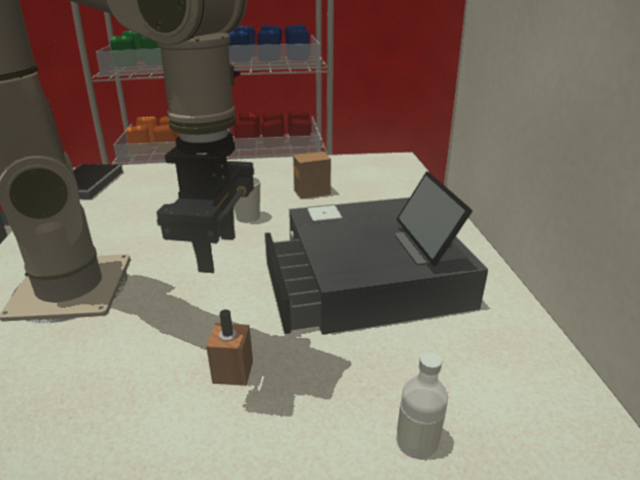

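View pics/t10.png

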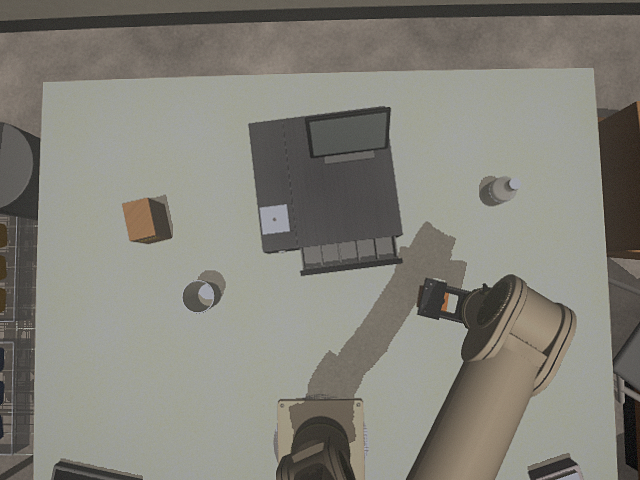

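The key stands upright with its guard flat on the stand at side (228,333), as at the start. The drawer is open at top (350,258), and the cup, bottle and carton are where they were. Handing in.

Run:
```python
from h import *
print(read_state()["time"]); print(r.close_job())
```

```text
26.8
the job is handed in; nothing more can be done
None
```

The cash drawer is open, and the key is back in its stand, upright and let go. I handed the job in at 26.8 s of the 67 s limit.

- **Pressing the latch:** I lowered the rod through the plate hole and felt the plunger about 40 mm below the mouth. Pressing further in steps of about 1 mm, the latch let go. The highest wrist reading was 7.6 N, roughly 8.5 N at the tip allowing for the key's weight, against the 22 N limit.
- **Returning the key:** The guard met the stand's top at the same height I had gripped it from, with about 4 N of contact, before I released it.
- **Last checks:** The final pictures show:
  - the guard flat on the block and the handle upright;
  - the drawer fully out;
  - the cup, bottle and carton in their starting places;
  - the gripper clear of everything.
- **Disagreements:** The two cameras placed the hole and the stand about 2 to 3 mm apart in y, within what the calibration could cause. I settled the hole's position by comparing the rod's tip with the hole directly in the side view. No check failed.

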